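# Set the ball keeper's lid to the yellow ball

## Robot

A 6-joint arm with a two-finger parallel gripper is mounted at the origin on the work surface. World frame = base frame: x ahead of the robot, y to its left, z up, the work surface at z = 0. Lengths are in mm, angles in rad, forces in N, time in s.
With the tool pointing down it reaches from about 350 to 775 mm from the base axis. Payload 7.3 kg.
Tool frame: the origin (TCP) lies between the finger pads; the fingertips stand 17 mm ahead of it and the grasp point (between the pads) lies 2 mm behind it; z points along the fingers, y is the direction in which the jaws open and shut (so a half turn about z gives the same grasp; the last joint's range is limited). The gripper opens to 92 mm and grips with 3 to 60 N. Pads are 19 mm wide; open, the fingers measure 130 mm over their backs; the gripper's body (75 mm by 190 mm) begins 47 mm behind the grasp point.
Start: joints at [-1.358, 0.342, 1.524, -0, 1.275, -0.146], TCP at [184.377, -491.577, 243.741] pointing down, gripper open.
Joint ranges: [-2.53, 2.53], [-0.77, 2.02], [0.04, 2.7], [-1, 4.14], [0.28, 2.66], [-3.11, 3.11]. Speed limits (rad/s): [2.57, 2.57, 3.14, 3.14, 3.14, 3.14].

## Interface

Orientations are given as [roll, pitch, yaw] about the fixed x, y, z axes, in that order (R = Rz(yaw) Ry(pitch) Rx(roll)).
In Python, from plant import get_obs, capture, get_calibration, close_job gives the robot as it stands.
- The arm moves only by the tool carry_out, never from a script. Its argument "moves" is one flat list of numbers, 7 for each row, row after row: the shift along the tool's x, y, z normalised to -1 to 1, where 1 is 40 cm, then the turn, a rotation vector about the tool's x, y, z normalised to -1 to 1, where 1 is 30 degrees, then the opening, from 0 (shut) to 1 (fully open). A call has exactly 8 rows; each row is the pose to reach, as a shift and turn from the pose measured when the call began, along the tool's axes at that moment; what a row does not reach only later rows make up. A row lasts 1/10 s, in which the tool goes at most 50 mm and 8.59 degrees, less where a joint would pass 70% of its speed; a pose out of reach is approached as far as the arm can. A call with a number of a shift or a turn outside -1 to 1 is refused whole. A call with a gripper value outside its range is refused whole. The fingers move at their own pace and stop on an object; the grip force is fixed at half the most. Time passes only in rows, so rows that repeat a pose let the fingers close, or fill a call up. It gives the time, the measured TCP pose, the force and the opening at its end, in the units of the state.
- get_obs(): the state, without advancing time (a new reading comes with each control period).
- capture(name): name is "scene" or "top" or "wrist"; returns the picture (480x640x3 uint8, red, green, blue); there is no depth.
- get_calibration(name): a dict with "vfov" (degrees; the focal length in pixels is half the picture's height over the tangent of half this angle, whatever the lens; pixels are square), "cx", "cy" (the principal point, pixels), "cam_to_world" (4x4, takes a point from camera to world coordinates). Camera axes: x right, y up, looking along -z (the intrinsics and any distortion apply to the point x, -y, -z); pixel columns grow to the right and rows downward; lengths in mm; the calibration is good to about 2 mm. A picture is of the moment at which its call begins: read the wrist's pose just before it. get_calibration takes no time and is no camera call; for the wrist camera it gives the pose at the moment of the call.
- close_job(): hands the job in, once; it reports no verdict.
The state is a dict: "time": time; "joint_positions": joint angles; "dq": joint speeds; "tau": joint torques, N m; "tool_pos": TCP position; "tcp_rot": TCP orientation; "contact_force": force on the tool from outside, world axes, zero at the start; "moment": the same for the moment, N m; "grip_width": finger opening in mm.
Only numpy, scipy, OpenCV 4.12 (cv2) and the standard library are available. Lean on these libraries where they do the work, as an engineer would, in place of code of your own. Each camera call takes 0.05 s, during which the arm holds its last target.

## Task

Turn the clear lid of the leaning round ball keeper so that its orange-rimmed opening lies over the compartment with the yellow ball, and leave the lid dropped fully down in its notch there. The lid has to be pulled up a little to come out of a notch and turn freely, and may take more than one grip; leave the dumbbells, the peanut ball and the push-up handle where they are.

Things in the scene. Friction and masses are not known exactly. Their poses are not given: they have to be found in the camera images.
- handle (a point): Grip point of the lid's black bar handle, on the lid's axis, half-way up the bar: 80 mm long along this point's y, 18 mm thick along x, 50 mm high; its top is 23 mm above this point, the lid's top face 27 mm below. z is the lid's axis, leaning 30 degrees from vertical, roughly towards the robot; x points towards the opening. Moves with the lid.
- opening (a point): Centre of the round opening (58 mm, orange rim) in the clear lid, 55 mm from the axis, half-way through the lid's 5 mm. Axes as handle. The lid (190 mm across, 250 g) is captive on its spindle: it only slides along z (lid_lift) and turns about z (lid_turn), endlessly either way; a light spring and its weight, 5 to 6 N together, draw it down.
- yellow_mouth (a point): Where opening lies when the lid is set right: over the yellow ball's compartment, 55 mm from the axis; z along the axis, x outward. It belongs to the white tray (200 mm across; five 50 mm balls: yellow, blue, red, green, black, each with a tab of its colour on the tray's outside), which sits in the stand turned any way and is too stiff to turn.
- lid_lift (a joint): How far the lid stands up from fully down (m): 0 = dropped in a notch, about 0.0085 = its key stands on the crown between notches, 0.018 = upper stop. Lifted 0.010 or more it turns freely; on the crown it turns with a little rubbing. Notches are 20 mm wide at 89 mm from the axis, the round key 10 mm: within about 0.06 rad it drops in when let down.
- lid_turn (a joint): Turn of the lid on the tray (rad), growing anticlockwise seen from above; 0 or any whole turn = opening over the yellow ball. A notch every 72 degrees, one for each compartment. At the start the lid is 1.7 to 3.14 rad from right by the shorter way, standing on the crown or in a wrong notch.
- stand: Dark steel stand, fixed to the cart top, 210 x 170 mm foot; origin at the centre of its underside. The lid's axis leans towards this body's -x; the whole keeper is about 190 mm high with its handle.
- dumbbell_a: Pink dumbbell, 155 mm long along its x, 66 mm across the ends; origin at the underside. Bystander.
- dumbbell_b: The other pink dumbbell, the same. Bystander.
- peanut_ball: Blue hard peanut-shaped ball, 134 mm long along its x, 72 mm high; origin at the underside. Bystander.
- pushup_handle: Black push-up handle, 180 x 130 mm, 121 mm high; origin at the underside. Bystander.

How it is judged:
By the outcome, as a careful person would: the job done as asked, in the order asked, and still so for the second after the job is handed in, with the robot touching nothing.
It also fails if it takes over 54 s, if anything falls off the work surface, if the arm or the gripper's body presses on something with over 40 N, if the wrist force passes 120 N, or if a joint passes its speed limit or range.

## Working session

There is one attempt and no reset: what is moved stays moved. The work goes in short steps, Python scripts to look and compute and a tool call to move; the robot and the scene stay as the last step left them, time stands still between calls to the robot, and variables do not carry over. Pictures are saved under pics/ and viewed, and the job is handed in when it is done.

Besides the shell and the picture viewer there is one more tool, called after ">>>" as name(argument=value, ...) on one line, values as JSON. carry_out: Moves the arm, as the interface text tells. Scaled input: -1 to 1 covers 40 cm each way for a shift and 30 degrees each way for a turn. Its arguments: {"type":"object","properties":{"moves":{"type":"array","items":{"type":"number"}}},"required":["moves"]}

```bash
mkdir -p pics; ls; python3 - <<'E'
from plant import *
import cv2,numpy as np
print(get_obs())
for n in ["scene","top","wrist"]:
    im=capture(n); cv2.imwrite(f"pics/{n}0.png",im[:,:,::-1]); print(n,{k:(np.round(v,3).tolist() if not isinstance(v,(str,dict)) else v) for k,v in get_calibration(n).items()})
E
```

```text
pics
{'time': 0.0, 'joint_positions': array([-1.35801045e+00,  3.42724416e-01,  1.52504603e+00, -3.80053194e-05,
        1.27539699e+00, -1.45987905e-01]), 'dq': array([-6.08683908e-05, -1.14047078e-03,  3.24724746e-04, -4.77880825e-04,
        5.11168256e-04,  1.85240801e-04]), 'tau': array([ 1.06195031e-05, -4.31236482e+01, -2.44225019e+01,  7.16396095e-02,
        5.57000900e-02, -1.38256519e-04]), 'tool_pos': array([ 184.2732906 , -491.17510789,  243.03394241]), 'tcp_rot': array([-3.14002933e+00, -1.93129019e-04,  3.58784725e-01]), 'contact_force': array([ 0.63374902, -0.0301316 ,  0.91436208]), 'moment': array([0.03090281, 0.01956087, 0.02190731]), 'grip_width': 91.47343728761118}
scene {'vfov': 42.921, 'cx': 313.976, 'cy': 240.164, 'cam_to_world': [[0.716, -0.541, 0.441, 1055.044], [0.698, 0.54, -0.471, -639.314], [0.017, 0.645, 0.764, 1153.383], [0.0, 0.0, 0.0, 1.0]]}
top {'vfov': 48.903, 'cx': 318.221, 'cy': 238.082, 'cam_to_world': [[0.023, 0.997, -0.071, 395.61], [-0.999, 0.025, 0.024, 22.509], [0.025, 0.07, 0.997, 1222.331], [0.0, 0.0, 0.0, 1.0]]}
wrist {'vfov': 63.119, 'cx': 323.445, 'cy': 236.974, 'cam_to_world': [[0.351, 0.902, 0.25, 252.236], [-0.936, 0.338, 0.094, -465.66], [0.0, -0.267, 0.964, 385.778], [0.0, 0.0, 0.0, 1.0]]}
```

View pics/scene0.png

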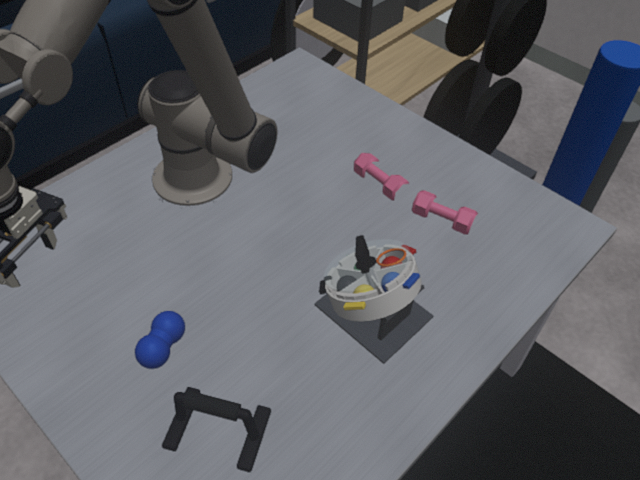

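View pics/top0.png

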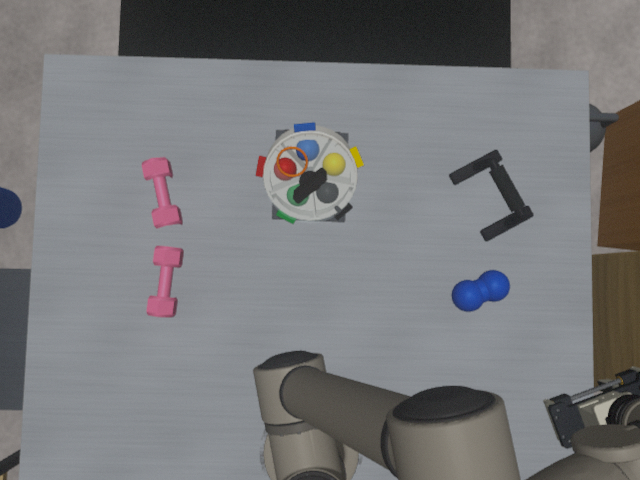

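```bash
python3 - <<'E'
import cv2
a=cv2.imread("pics/top0.png")[115:230,250:370]; cv2.imwrite("pics/topc.png",cv2.resize(a,None,fx=5,fy=5,interpolation=cv2.INTER_CUBIC))
a=cv2.imread("pics/scene0.png")[225:365,305:440]; cv2.imwrite("pics/scenec.png",cv2.resize(a,None,fx=4,fy=4,interpolation=cv2.INTER_CUBIC))
E
```

```text
(no output)
```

View pics/topc.png

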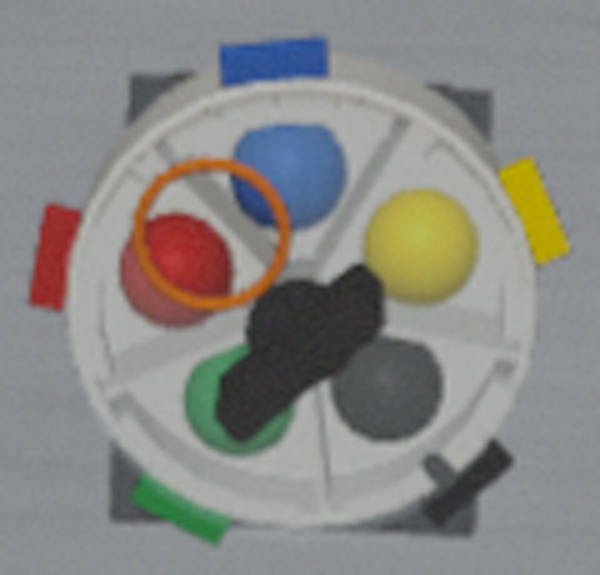

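View pics/scenec.png

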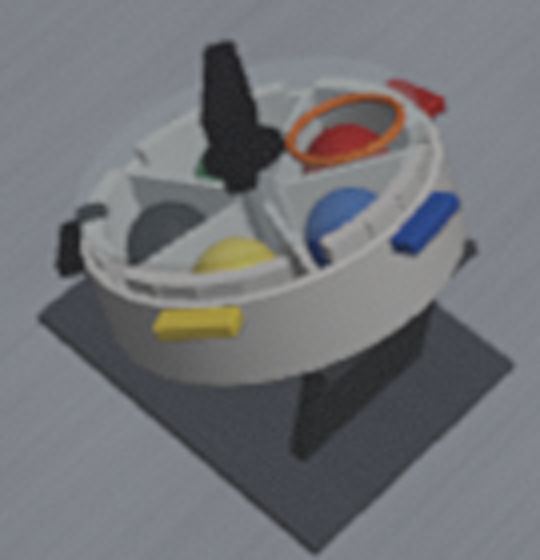

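```bash
cat > h.py <<'E'
import numpy as np
from scipy.optimize import least_squares
from scipy.spatial.transform import Rotation as R
from plant import *
def proj(c,p):
    M=np.linalg.inv(np.array(c["cam_to_world"])); q=M[:3,:3]@np.array(p)+M[:3,3]
    f=240/np.tan(np.radians(c["vfov"])/2)
    return np.array([c["cx"]+f*q[0]/-q[2], c["cy"]-f*q[1]/-q[2]])
def frame(psi):  # axis frame with x = 'downhill' direction
    # stand x dir = psi; axis leans toward -x
    return R.from_euler('z',psi)*R.from_euler('y',-np.pi/6)
def pts(v):
    # v: H(3) of axis, psi, lid angle, tray angle(yellow), tab z, tab r ; angles in frame (psi)
    H=v[:3];F=frame(v[3]); d={}
    L=F*R.from_euler('z',v[4])
    d['open']=H+L.apply([55,0,-29.5]); d['hub']=H
    d['h1']=H+L.apply([0,40,23]); d['h2']=H+L.apply([0,-40,23])
    for i,n in enumerate(['yellow','blue','red','green','black']):
        a=v[5]+i*2*np.pi/5
        d[n]=H+F.apply([v[7]*np.cos(a),v[7]*np.sin(a),v[6]])
    return d
E
cat > fit.py <<'E'
from h import *
T=lambda x,y:(x/5+250,y/5+115); S=lambda x,y:(x/4+305,y/4+225)
meas=[('top','open',T(212,235)),('top','blue',T(274,60)),('top','yellow',T(535,210)),('top','red',T(55,257)),('top','green',T(180,510)),('top','black',T(468,483)),
('scene','open',S(346,130)),('scene','yellow',S(197,322)),('scene','blue',S(427,222)),('scene','red',S(418,97)),('scene','black',S(68,247)),
('top','h1',T(370,285)),('top','h2',T(240,425))]
C={n:get_calibration(n) for n in ('top','scene')}
best=None
for la in np.arange(0,6.3,.7):
  for ta in np.arange(0,6.3,.7):
    s=least_squares(lambda v:np.concatenate([proj(C[c],pts(v)[n])-p for c,n,p in meas]),[650,50,170,0,la,ta,-60,105],loss='soft_l1')
    if best is None or s.cost<best.cost: best=s
v=best.x; print(best.cost,v.round(3),'lid-tray',(v[4]-v[5]+np.pi)%(2*np.pi)-np.pi)
for c,n,p in meas: print(c,n,(proj(C[c],pts(v)[n])-p).round(1))
E
python3 fit.py
```

```text
108.09905285726062 [ 576.571   17.876  163.174 -100.575   13.347  124.583  -57.105  107.59 ] lid-tray 1.8617346055114474
top open [-0.4 -0.5]
top blue [-0.6 -0.5]
top yellow [ 0.  -0.3]
top red [-1.  -0.2]
top green [-0.1 -0.4]
top black [-0.4 -0.2]
scene open [-0.7  0.1]
scene yellow [-0.6  0. ]
scene blue [-0.6  0. ]
scene red [-2.2  0.4]
scene black [-0.3 -0.2]
top h1 [-30.  30.]
top h2 [ 26.4 -22.5]
```

```bash
sed -i "s/('top','h1',T(370,285)),('top','h2',T(240,425))/('top','h2',T(370,285)),('top','h1',T(240,425))/" fit.py; cat >> fit.py <<'E'
np.save('v.npy',v); print('psi',(v[3]+np.pi)%(2*np.pi)-np.pi)
F=frame(v[3]); L=F*R.from_euler('z',v[4]); print(L.as_matrix().round(3))
E
python3 fit.py
```

```text
7.957226473113939 [581.738  15.692 158.079  -6.289   7.163  11.448 -48.02  107.117] lid-tray 1.9982236035385625
top open [-1.9  0.1]
top blue [ 0.2 -1. ]
top yellow [ 0.5 -0.8]
top red [-0.4 -0.6]
top green [ 0.3 -0.9]
top black [-0.1 -1. ]
scene open [0.1 1.4]
scene yellow [-0.5  0.4]
scene blue [-0.8 -0.3]
scene red [-2.3 -0.6]
scene black [ 0.  -0.1]
top h2 [-0.2  1.5]
top h1 [-0.7  1.7]
psi -0.005663347382121486
[[ 0.557 -0.664 -0.5  ]
 [ 0.767  0.641  0.003]
 [ 0.319 -0.385  0.866]]
```

```bash
cat >> h.py <<'E'
def cur():
    o=get_obs(); return np.array(o['tool_pos']),R.from_euler('xyz',o['tcp_rot']),o
def lidpose(v,lid,off):
    """tool pose: TCP at H+off*axis, jaws along lid x at lid angle `lid` """
    F=frame(v[3]); return v[:3]+F.apply([0,0,off]), F*R.from_euler('z',lid+np.pi/2)*R.from_euler('x',np.pi)
def rel(p,Rt,p0=None,R0=None):
    if p0 is None: p0,R0,_=cur()
    return np.round(np.r_[R0.inv().apply(p-p0)/400,np.degrees((R0.inv()*Rt).as_rotvec())/30],3)
E
python3 - <<'E'
from h import *
v=np.load('v.npy'); lid=(v[4]-2*np.pi); p,Rt=lidpose(v,lid,180); print(lid,p,rel(p,Rt))
E
```

```text
0.8794341270370865 [491.73971507  16.20162614 313.9630917 ] [ 1.165 -0.918 -0.176 -1.188  0.193 -3.877]
```

>>> carry_out(moves=[0.06,-0.05,-0.03,-0.06,0.01,-0.2,1,0.12,-0.1,-0.06,-0.12,0.02,-0.4,1,0.18,-0.14,-0.09,-0.18,0.03,-0.6,1,0.24,-0.19,-0.12,-0.24,0.04,-0.8,1,0.3,-0.23,-0.15,-0.3,0.05,-0.97,1,0.3,-0.23,-0.15,-0.3,0.05,-0.97,1,0.3,-0.23,-0.15,-0.3,0.05,-0.97,1,0.3,-0.23,-0.15,-0.3,0.05,-0.97,1])

```text
time: 0.95
tool_pos: [264.0, -363.5, 302.8]
tcp_rot: [2.987, 0.013, 0.865]
contact_force: [-0.5, -0.0, 0.1]
grip_width: 91.8
```

```bash
cat > nx.py <<'E'
from h import *
import sys
v=np.load('v.npy'); lid=float(sys.argv[1]); off=float(sys.argv[2]); p,Rt=lidpose(v,lid,off); o=get_obs()
print(o['time'],o['joint_positions'].round(2),o['tool_pos'].round(1),o['contact_force'].round(1),o['grip_width'].round(1)); print(rel(p,Rt))
E
python3 nx.py 0.88 180
```

```text
Traceback (most recent call last):
  File "nx.py", line 4, in <module>
    print(o['time'],o['joint_positions'].round(2),o['tool_pos'].round(1),o['contact_force'].round(1),o['grip_width'].round(1)); print(rel(p,Rt))
                                                                                                     ^^^^^^^^^^^^^^^^^^^^^
AttributeError: 'float' object has no attribute 'round'
```

```bash
sed -i "s/o\['grip_width'\].round(1)/round(o['grip_width'],1)/" nx.py
python3 nx.py 0.88 180
```

```text
0.95 [-1.15  0.07  1.72  0.06  1.21 -0.46] [ 264.  -363.5  302.8] [-0.5 -0.   0.1] 91.8
[ 1.091 -0.173 -0.07  -0.889  0.146 -2.911]
```

>>> carry_out(moves=[0.08,-0.01,0,-0.06,0.01,-0.2,1,0.16,-0.02,0,-0.12,0.02,-0.4,1,0.24,-0.04,-0.01,-0.18,0.03,-0.6,1,0.32,-0.05,-0.02,-0.24,0.04,-0.8,1,0.4,-0.06,-0.02,-0.3,0.05,-0.97,1,0.4,-0.06,-0.02,-0.3,0.05,-0.97,1,0.4,-0.06,-0.02,-0.3,0.05,-0.97,1,0.4,-0.06,-0.02,-0.3,0.05,-0.97,1])

```text
time: 1.75
tool_pos: [348.6, -226.6, 304.6]
tcp_rot: [2.856, 0.1, 1.365]
contact_force: [-0.4, 0.8, -0.7]
grip_width: 91.5
```

```bash
python3 nx.py 0.88 180
```

```text
1.75 [-0.82 -0.08  1.89  0.1   1.04 -0.67] [ 348.6 -226.6  304.6] [-0.4  0.8 -0.7] 91.5
[ 0.662  0.242 -0.023 -0.591  0.099 -1.945]
```

>>> carry_out(moves=[0.07,0.02,0,-0.06,0.01,-0.2,1,0.14,0.04,0,-0.12,0.02,-0.4,1,0.2,0.07,-0.01,-0.18,0.03,-0.6,1,0.26,0.1,-0.01,-0.24,0.04,-0.8,1,0.33,0.12,-0.01,-0.3,0.05,-0.97,1,0.33,0.12,-0.01,-0.3,0.05,-0.97,1,0.33,0.12,-0.01,-0.3,0.05,-0.97,1,0.33,0.12,-0.01,-0.3,0.05,-0.97,1])

```text
time: 2.55
tool_pos: [419.7, -106.8, 308.6]
tcp_rot: [2.782, 0.239, 1.859]
contact_force: [-0.2, -0.5, -0.5]
grip_width: 91.9
```

```bash
python3 nx.py 0.88 180
```

```text
2.55 [-0.49 -0.11  1.94  0.11  0.89 -0.87] [ 419.7 -106.8  308.6] [-0.2 -0.5 -0.5] 91.9
[ 0.234  0.268  0.025 -0.294  0.052 -0.979]
```

>>> carry_out(moves=[0.05,0.05,0,-0.06,0.01,-0.2,1,0.1,0.1,0.01,-0.12,0.02,-0.4,1,0.15,0.16,0.01,-0.18,0.03,-0.6,1,0.2,0.21,0.02,-0.24,0.04,-0.8,1,0.234,0.268,0.025,-0.294,0.052,-0.979,1,0.234,0.268,0.025,-0.294,0.052,-0.979,1,0.234,0.268,0.025,-0.294,0.052,-0.979,1,0.234,0.268,0.025,-0.294,0.052,-0.979,1])

```text
time: 3.35
tool_pos: [491.2, 15.3, 313.8]
tcp_rot: [2.79, 0.395, 2.371]
contact_force: [-0.3, 0.1, 0.4]
grip_width: 92.0
```

```bash
python3 nx.py 0.88 180; python3 - <<'E'
from h import *
import cv2,json
im=capture('wrist'); c=get_calibration('wrist'); json.dump({k:np.array(x).tolist() for k,x in c.items()},open('w1.json','w'))
v=np.load('v.npy'); cv2.imwrite('pics/w1.png',im[:,:,::-1])
for n,p in pts(v).items(): print(n,proj(c,p).round(0))
E
```

```text
3.35 [-0.18 -0.03  1.9   0.12  0.76 -1.11] [491.2  15.3 313.8] [-0.3  0.1  0.4] 92.0
[ 0.     0.003  0.    -0.003  0.    -0.005]
open [384. 209.]
hub [324. 216.]
h1 [323. 171.]
h2 [324. 270.]
yellow [281. 298.]
blue [402. 275.]
red [424. 149.]
green [299.  89.]
black [212. 192.]
```

View pics/w1.png

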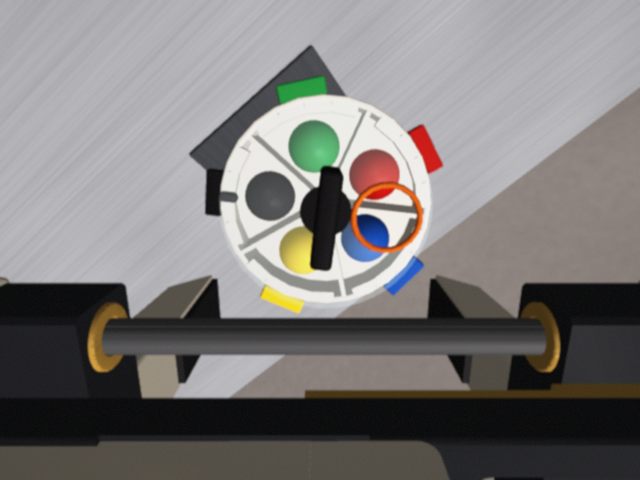

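```bash
cat > fit2.py <<'E'
from h import *
import json
T=lambda x,y:(x/5+250,y/5+115); S=lambda x,y:(x/4+305,y/4+225)
C={n:get_calibration(n) for n in ('top','scene')}; C['w']=json.load(open('w1.json'))
meas=[('top','open',T(212,235)),('top','blue',T(274,60)),('top','yellow',T(535,210)),('top','red',T(55,257)),('top','green',T(180,510)),('top','black',T(468,483)),
('scene','open',S(346,130)),('scene','yellow',S(197,322)),('scene','blue',S(427,222)),('scene','red',S(418,97)),('scene','black',S(68,247)),
('w','open',(388,216)),('w','h1',(330,170)),('w','h2',(321,268)),('w','yellow',(282,299)),('w','blue',(405,275)),('w','red',(425,149)),('w','green',(302,90)),('w','black',(213,192))]
W={'top':1,'scene':1,'w':1}
s=least_squares(lambda v:np.concatenate([W[c]*(proj(C[c],pts(v)[n])-p) for c,n,p in meas]),np.load('v.npy'),loss='soft_l1')
v=s.x; v[3:6]=(v[3:6]+np.pi)%(2*np.pi)-np.pi; print(s.cost,v.round(3),'lid-tray',(v[4]-v[5]+np.pi)%(2*np.pi)-np.pi)
for c,n,p in meas: print(c,n,(proj(C[c],pts(v)[n])-p).round(1))
np.save('v2.npy',v)
E
python3 fit2.py; python3 - <<'E'
import cv2
a=cv2.imread("pics/w1.png")[70:320,180:460]; cv2.imwrite("pics/w1c.png",cv2.resize(a,None,fx=2.4,fy=2.4,interpolation=cv2.INTER_CUBIC))
E
```

```text
13.621721325718791 [ 5.79164e+02  1.73500e+01  1.63714e+02 -3.20000e-02  8.07000e-01
 -1.09700e+00 -5.42190e+01  1.06928e+02] lid-tray 1.904395787478503
top open [-0.9 -1.1]
top blue [-0.2 -1.2]
top yellow [ 0.1 -0.9]
top red [-0.7 -1.1]
top green [-0.1 -1.3]
top black [-0.6 -1.1]
scene open [0.1 0.2]
scene yellow [-0.1 -0.4]
scene blue [-0.4 -0.4]
scene red [-1.7 -0.2]
scene black [ 0.4 -0.7]
w open [-2.4 -0.9]
w h1 [1.  0.5]
w h2 [0.1 3.5]
w yellow [-0.5 -0.5]
w blue [-2.3  0.1]
w red [ 0.1 -0.5]
w green [-1.1 -1.4]
w black [0.1 0.3]
```

View pics/w1c.png

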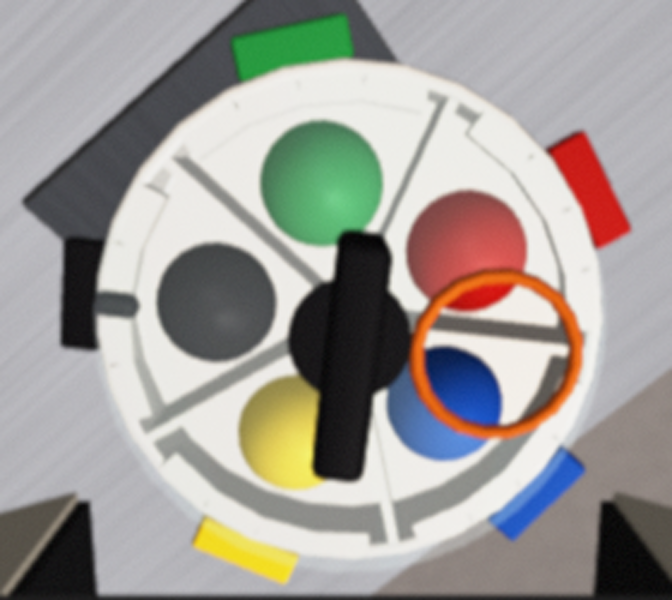

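```bash
cp v2.npy v.npy; python3 nx.py 0.807 60
```

```text
3.4 [-0.18 -0.03  1.9   0.12  0.76 -1.11] [491.2  15.3 313.9] [-0.8 -0.2 -0.1] 92.1
[ 0.003  0.009  0.285  0.016 -0.016  0.178]
```

>>> carry_out(moves=[0,0,0.06,0,0,0.04,1,0,0,0.12,0,0,0.08,1,0,0.01,0.18,0.01,-0.01,0.12,1,0.003,0.009,0.24,0.016,-0.016,0.16,1,0.003,0.009,0.285,0.016,-0.016,0.178,1,0.003,0.009,0.285,0.016,-0.016,0.178,1,0.003,0.009,0.285,0.016,-0.016,0.178,1,0.003,0.009,0.285,0.016,-0.016,0.178,1])

```text
time: 4.2
tool_pos: [549.5, 17.9, 217.0]
tcp_rot: [2.76, 0.371, 2.273]
contact_force: [-0.3, 0.0, -0.1]
grip_width: 91.9
```

```bash
python3 nx.py 0.807 60; python3 - <<'E'
from h import *
import cv2,json
im=capture('wrist'); c=get_calibration('wrist'); json.dump({k:np.array(x).tolist() for k,x in c.items()},open('w2.json','w'))
v=np.load('v.npy'); cv2.imwrite('pics/w2.png',im[:,:,::-1])
for n,p in pts(v).items(): print(n,proj(c,p).round(0))
im=capture('scene');cv2.imwrite('pics/s2.png',cv2.resize(im[180:380,250:480,::-1],None,fx=3,fy=3))
E
```

```text
4.2 [-0.14  0.19  1.94  0.11  0.49 -0.99] [549.5  17.9 217. ] [-0.3  0.  -0.1] 91.9
[ 0.002 -0.001  0.003  0.002  0.003 -0.001]
open [409. 245.]
hub [320. 261.]
h1 [319. 196.]
h2 [320. 348.]
yellow [274. 365.]
blue [438. 321.]
red [457. 143.]
green [270.  74.]
black [164. 232.]
```

View pics/w2.png

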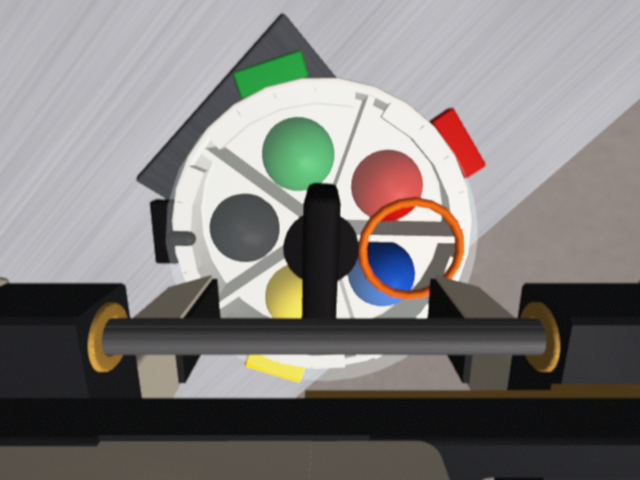

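View pics/s2.png

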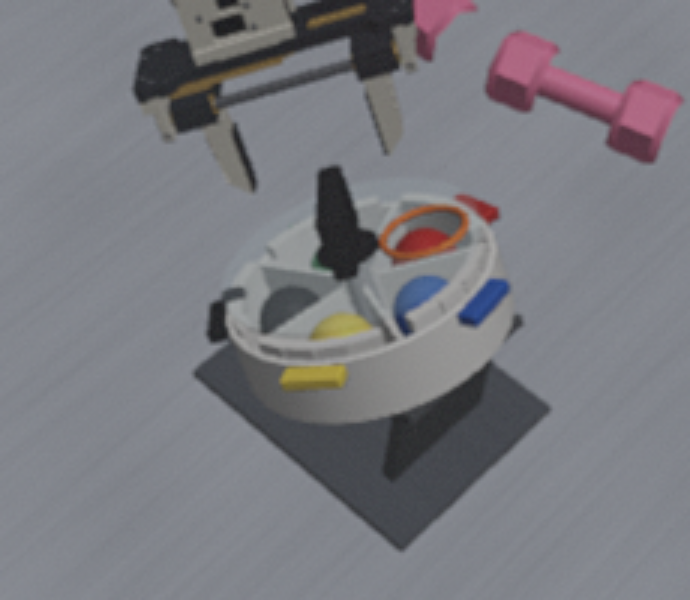

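```bash
cat > fit3.py <<'E'
from h import *
import json
T=lambda x,y:(x/5+250,y/5+115); S=lambda x,y:(x/4+305,y/4+225)
C={n:get_calibration(n) for n in ('top','scene')}; C['w']=json.load(open('w1.json'));C['x']=json.load(open('w2.json'))
exec([l for l in open('fit2.py').read().split("W={")[0].split("meas=")][1].join(["meas=",""]))
meas+=[('x','open',(411,248)),('x','yellow',(275,368)),('x','red',(458,143)),('x','green',(270,75)),('x','black',(164,232))]
meas=[m for m in meas if m[1] not in('h1','h2')]
def f(v):
    return np.concatenate([(proj(C[c],pts(v)[n])-p)/(2 if c in 'wx' else 1) for c,n,p in meas])
s=least_squares(f,np.load('v2.npy'),loss='soft_l1')
v=s.x; print(s.cost,v.round(3),'lid-tray',v[4]-v[5])
for c,n,p in meas: print(c,n,(proj(C[c],pts(v)[n])-p).round(1),end=' ')
L=frame(v[3])*R.from_euler('z',v[4])
for k in 'wx':
  print()
  for q in ([0,0,-27],[0,0,-20],[0,0,23],[0,40,23],[0,-40,23],[0,40,-5],[9,0,23],[-9,0,23]): print(k,q,proj(C[k],v[:3]+L.apply(q)).round(0))
np.save('v3.npy',v)
E
python3 fit3.py
python3 - <<'E'
import cv2
a=cv2.imread("pics/w2.png")[160:320,220:420]; cv2.imwrite("pics/w2c.png",cv2.resize(a,None,fx=3.5,fy=3.5,interpolation=cv2.INTER_CUBIC))
E
```

```text
7.953034450274332 [ 5.78169e+02  1.75030e+01  1.66231e+02 -4.10000e-02  8.07000e-01
 -1.08800e+00 -5.68350e+01  1.07100e+02] lid-tray 1.8954250015317025
top open [-0.8 -1.1] top blue [-0.2 -1.5] top yellow [ 0.2 -1. ] top red [-0.7 -1.3] top green [-0.1 -1.5] top black [-0.5 -1.1] scene open [-0.1 -0.7] scene yellow [-0.1 -0.5] scene blue [-0.2 -0.3] scene red [-1.6 -0. ] scene black [ 0.4 -0.7] w open [-1.8  0.5] w yellow [-0.4  0.2] w blue [-2.   0.5] w red [ 0.2 -0.3] w green [-1.1 -1.1] w black [-0.   0.9] x open [-0.9 -0.2] x yellow [-0.4 -2.4] x red [-0.4  0.1] x green [-0.3 -0.9] x black [-0.5  0.8] 
w [0, 0, -27] [325. 211.]
w [0, 0, -20] [326. 213.]
w [0, 0, 23] [327. 224.]
w [0, 40, 23] [332. 171.]
w [0, -40, 23] [321. 273.]
w [0, 40, -5] [331. 168.]
w [9, 0, 23] [338. 225.]
w [-9, 0, 23] [315. 223.]

x [0, 0, -27] [321. 248.]
x [0, 0, -20] [321. 252.]
x [0, 0, 23] [320. 279.]
x [0, 40, 23] [321. 197.]
x [0, -40, 23] [320. 352.]
x [0, 40, -5] [321. 188.]
x [9, 0, 23] [339. 279.]
x [-9, 0, 23] [302. 279.]
```

View pics/w2c.png

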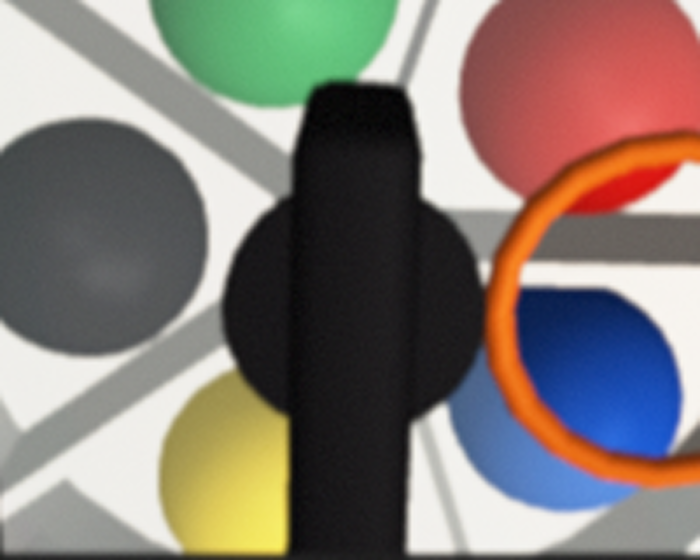

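```bash
cp v3.npy v.npy; python3 nx.py 0.807 -3
```

```text
4.3 [-0.13  0.19  1.94  0.11  0.49 -0.99] [549.5  18.1 217.1] [ 0.4  0.9 -0.6] 91.7
[ 0.002 -0.001  0.153  0.008 -0.002  0.015]
```

>>> carry_out(moves=[0,0,0.04,0,0,0,1,0,0,0.08,0.008,0,0.015,1,0,0,0.12,0.008,0,0.015,1,0.002,0,0.153,0.008,0,0.015,1,0.002,0,0.153,0.008,0,0.015,1,0.002,0,0.153,0.008,0,0.015,0,0.002,0,0.153,0.008,0,0.015,0,0.002,0,0.153,0.008,0,0.015,0])

```text
time: 5.1
tool_pos: [579.8, 17.7, 164.7]
tcp_rot: [2.761, 0.369, 2.265]
contact_force: [0.4, 0.3, -0.4]
grip_width: 72.9
```

```bash
python3 nx.py 0.807 -3; python3 -c "
from plant import *;print(get_obs()['moment'])"
```

```text
5.1 [-0.12  0.32  1.94  0.12  0.36 -0.99] [579.8  17.7 164.7] [ 0.4  0.3 -0.4] 72.9
[ 0.001 -0.001  0.002  0.002 -0.001 -0.   ]
[0.11965246 0.16398538 0.03294422]
```

Slow fingers; keep closing.

>>> carry_out(moves=[0,0,0,0,0,0,0,0,0,0,0,0,0,0,0,0,0,0,0,0,0,0,0,0,0,0,0,0,0,0,0,0,0,0,0,0,0,0,0,0,0,0,0,0,0,0,0,0,0,0,0,0,0,0,0,0])

```text
time: 5.9
tool_pos: [578.8, 16.7, 163.9]
tcp_rot: [2.763, 0.368, 2.265]
contact_force: [-4.5, -6.7, 1.2]
grip_width: 18.0
```

```bash
python3 nx.py 0.807 -3; python3 -c "
from plant import *;print(get_obs()['moment'])"
```

```text
5.9 [-0.13  0.32  1.94  0.12  0.36 -0.99] [578.8  16.7 163.9] [-4.5 -6.7  1.2] 18.0
[ 0.     0.002  0.002 -0.003 -0.003 -0.002]
[-0.99689317  1.02438908 -0.93292801]
```

>>> carry_out(moves=[0,0,-0.003,0,0,0,0,0,0,-0.006,0,0,0,0,0,0,-0.009,0,0,0,0,0,0,-0.012,0,0,0,0,0,0,-0.012,0,0,0,0,0,0,-0.012,0,0,0,0,0,0,-0.012,0,0,0,0,0,0,-0.012,0,0,0,0])

```text
time: 6.7
tool_pos: [576.2, 16.6, 167.7]
tcp_rot: [2.764, 0.367, 2.265]
contact_force: [0.7, -4.5, -6.2]
grip_width: 18.0
```

```bash
cat > st.py <<'E'
from h import *
v=np.load('v.npy');F=frame(v[3]);p,Rc,o=cur()
print(o['time'],'axis-frame pos',F.inv().apply(p-v[:3]).round(1),'F',F.inv().apply(o['contact_force']).round(1),'M',F.inv().apply(o['moment']).round(2),'lidang',(F.inv()*Rc*R.from_euler('x',np.pi)).as_rotvec().round(3), 'q',o['joint_positions'].round(2),round(o['grip_width'],1))
y=(F.inv()*Rc).apply([0,1,0]); print('lid angle',np.arctan2(y[1],y[0]))
print('tool z in F',(F.inv()*Rc).apply([0,0,1]).round(4))
E
python3 st.py
```

```text
6.7 axis-frame pos [-0.9 -1.   2.2] F [-2.3 -4.4 -5.8] M [-0.57  0.26 -0.11] lidang [3.000e-03 2.000e-03 2.377e+00] q [-0.13  0.31  1.94  0.12  0.37 -0.99] 18.0
lid angle 0.8063659422380159
tool z in F [-2.8e-03 -2.0e-04 -1.0e+00]
```

>>> carry_out(moves=[0,0,0,0,0,0.14,0,0,0,0,0,0,0.28,0,0,0,0,0,0,0.42,0,0,0,0,0,0,0.56,0,0,0,0,0,0,0.7,0,0,0,0,0,0,0.84,0,0,0,0,0,0,0.9,0,0,0,0,0,0,0.9,0])

```text
time: 7.5
tool_pos: [575.9, 16.3, 167.3]
tcp_rot: [2.646, 0.164, 1.823]
contact_force: [1.7, -5.9, -5.7]
grip_width: 17.9
```

```bash
python3 st.py
```

```text
7.5 axis-frame pos [-1.4 -1.2  2. ] F [-1.2 -5.8 -5.9] M [-0.67  0.3  -0.03] lidang [0.003 0.003 1.905] q [-0.13  0.31  1.94  0.12  0.37 -0.52] 17.9
lid angle 0.33454153711439133
tool z in F [-3.8e-03 -5.0e-04 -1.0e+00]
```

>>> carry_out(moves=[-0.001,0,-0.001,0,0,0.14,0,-0.002,-0.001,-0.001,0,0,0.28,0,-0.002,-0.001,-0.001,0,0,0.42,0,-0.002,-0.001,-0.001,0,0,0.56,0,-0.002,-0.001,-0.001,0,0,0.7,0,-0.002,-0.001,-0.001,0,0,0.84,0,-0.002,-0.001,-0.001,0,0,0.9,0,-0.002,-0.001,-0.001,0,0,0.9,0])

```text
time: 8.3
tool_pos: [575.3, 16.0, 167.3]
tcp_rot: [2.627, -0.068, 1.411]
contact_force: [2.7, 0.8, -5.8]
grip_width: 17.8
```

```bash
python3 st.py
```

```text
8.3 axis-frame pos [-1.9 -1.6  2.3] F [-0.6  0.9 -6.3] M [ 0.48  0.17 -0.04] lidang [0.003 0.004 1.434] q [-0.13  0.31  1.94  0.12  0.37 -0.05] 17.8
lid angle -0.13652590436971626
tool z in F [-4.7e-03  1.0e-04 -1.0e+00]
```

>>> carry_out(moves=[0,0,0,0,0,0.14,0,0,0,0,0,0,0.28,0,0,0,0,0,0,0.42,0,0,0,0,0,0,0.56,0,0,0,0,0,0,0.7,0,0,0,0,0,0,0.84,0,0,0,0,0,0,0.9,0,0,0,0,0,0,0.9,0])

```text
time: 9.1
tool_pos: [574.9, 16.3, 166.9]
tcp_rot: [2.704, -0.286, 0.987]
contact_force: [2.8, 1.0, -5.6]
grip_width: 17.9
```

>>> carry_out(moves=[0,0,-0.001,0,0,0.14,0,0,0,-0.001,0,0,0.28,0,0,0,-0.001,0,0,0.42,0,0,0,-0.001,0,0,0.56,0,0,0,-0.001,0,0,0.7,0,0,0,-0.001,0,0,0.84,0,0,0,-0.001,0,0,0.9,0,0,0,-0.001,0,0,0.9,0])

```text
time: 9.9
tool_pos: [574.4, 16.7, 166.9]
tcp_rot: [2.879, -0.451, 0.514]
contact_force: [1.8, 1.9, -6.6]
grip_width: 17.9
```

```bash
python3 st.py; python3 - <<'E'
from h import *
import cv2
im=capture('wrist');cv2.imwrite('pics/w3.png',im[:,:,::-1])
im=capture('scene');cv2.imwrite('pics/s3.png',cv2.resize(im[200:370,300:450,::-1],None,fx=3.5,fy=3.5))
im=capture('top');cv2.imwrite('pics/t3.png',cv2.resize(im[115:230,250:370,::-1],None,fx=5,fy=5))
E
```

```text
9.9 axis-frame pos [-2.8 -1.   2.5] F [-1.8  2.  -6.6] M [ 0.44  0.37 -0.03] lidang [0.003 0.006 0.494] q [-0.13  0.31  1.94  0.12  0.37  0.89] 17.9
lid angle -1.0767677355083654
tool z in F [-6.7e-03  9.0e-04 -1.0e+00]
```

View pics/w3.png

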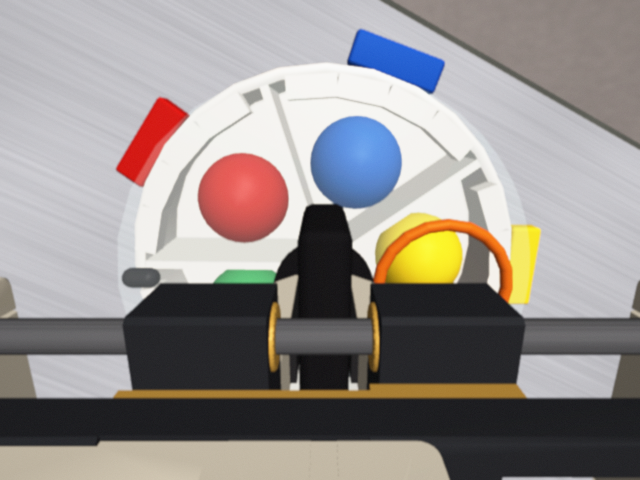

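View pics/s3.png

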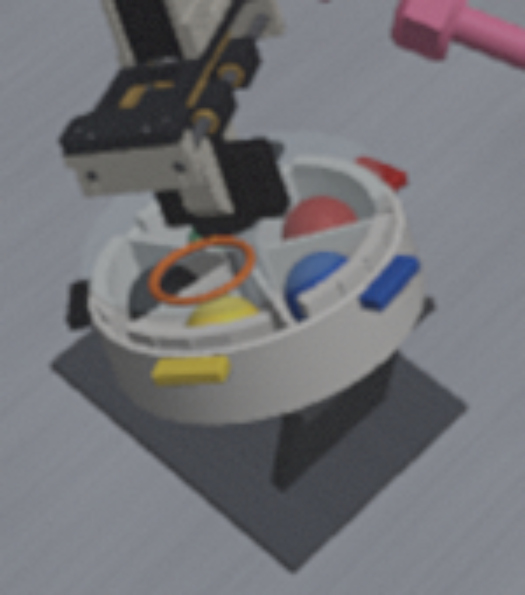

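View pics/t3.png

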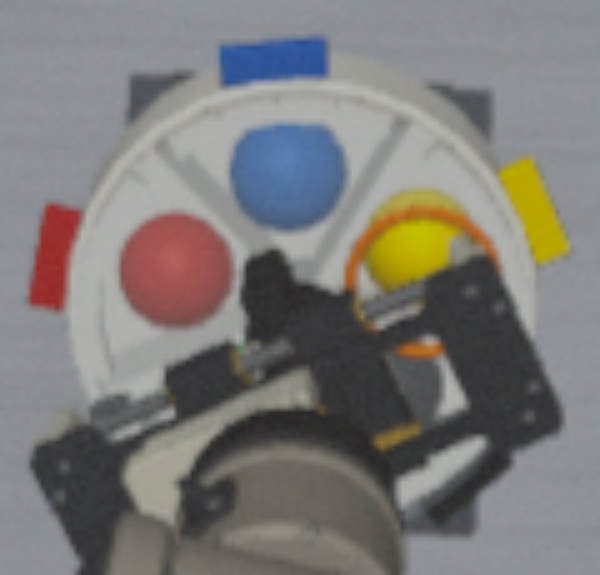

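```bash
python3 - <<'E'
from h import *
import cv2
v=np.load('v.npy'); c=get_calibration('wrist'); t=get_calibration('top'); s=get_calibration('scene')
F=frame(v[3]); p,Rc,o=cur()
for ang in (-1.03,-1.077,-1.088,-1.13):
  for dz in (0,4.5):
    w=v.copy(); w[4]=ang; w[:3]+=F.apply([0,0,dz]); q=pts(w)['open']
    e=proj(t,q); g=proj(s,q)
    print(ang,dz,'w',proj(c,q).round(0),'topcrop',((e-[250,115])*5).round(0),'scenecrop',((g-[300,200])*3.5).round(0))
for n in ['yellow','blue','red']: print(n,proj(c,pts(v)[n]).round(0),((proj(t,pts(v)[n])-[250,115])*5).round(0))
im=cv2.imread('pics/w3.png'); cv2.imwrite('pics/w3c.png',cv2.resize(im[180:310,100:550],None,fx=1.75,fy=1.75,interpolation=cv2.INTER_CUBIC))
E
```

```text
-1.03 0 w [440. 276.] topcrop [419. 267.] scenecrop [208. 275.]
-1.03 4.5 w [443. 280.] topcrop [419. 270.] scenecrop [206. 269.]
-1.077 0 w [439. 281.] topcrop [421. 272.] scenecrop [204. 275.]
-1.077 4.5 w [442. 285.] topcrop [421. 276.] scenecrop [202. 269.]
-1.088 0 w [439. 283.] topcrop [422. 274.] scenecrop [203. 275.]
-1.088 4.5 w [442. 286.] topcrop [422. 277.] scenecrop [201. 269.]
-1.13 0 w [439. 287.] topcrop [424. 279.] scenecrop [200. 276.]
-1.13 4.5 w [441. 291.] topcrop [424. 282.] scenecrop [198. 269.]
yellow [521. 265.] [536. 205.]
blue [397.  60.] [273.  53.]
red [152. 141.] [ 52. 250.]
```

View pics/w3c.png

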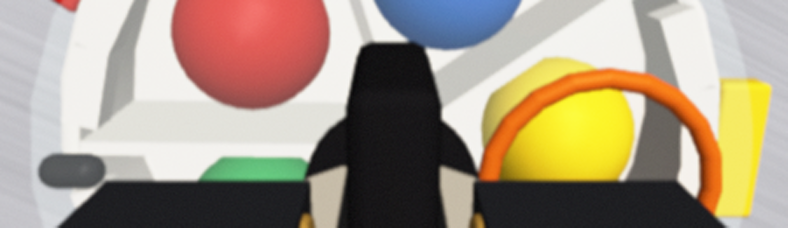

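>>> carry_out(moves=[0,0,0.003,0,0,0.02,0,0,0,0.006,0,0,0.02,0,0,0,0.009,0,0,0.02,0,0,0,0.012,0,0,0.02,0,0,0,0.015,0,0,0.02,0,0,0,0.017,0,0,0.02,0,0,0,0.017,0,0,0.02,0,0,0,0.017,0,0,0.02,0])

```text
time: 10.85
tool_pos: [577.8, 16.6, 161.0]
tcp_rot: [2.884, -0.453, 0.503]
contact_force: [2.6, 3.0, -5.9]
grip_width: 17.8
```

```bash
python3 st.py
```

```text
10.85 axis-frame pos [-2.9 -0.9 -4.4] F [-0.8  3.1 -6.3] M [0.77 0.35 0.04] lidang [0.003 0.006 0.484] q [-0.13  0.33  1.94  0.12  0.36  0.9 ] 17.8
lid angle -1.0871013824234952
tool z in F [-0.0068  0.001  -1.    ]
```

>>> carry_out(moves=[0,0,0.003,0,0,0,0,0,0,0.006,0,0,0,0,0,0,0.009,0,0,0,0,0,0,0.012,0,0,0,0,0,0,0.015,0,0,0,0,0,0,0.016,0,0,0,0,0,0,0.016,0,0,0,0,0,0,0.016,0,0,0,0])

```text
time: 11.65
tool_pos: [580.2, 16.6, 157.0]
tcp_rot: [2.883, -0.454, 0.504]
contact_force: [-14.6, 3.6, 15.3]
grip_width: 17.6
```

```bash
python3 st.py
```

```text
11.65 axis-frame pos [-2.8 -0.8 -9. ] F [-5.1  3.  20.6] M [0.49 1.24 0.02] lidang [0.002 0.006 0.484] q [-0.13  0.34  1.94  0.13  0.35  0.89] 17.6
lid angle -1.0866448711301657
tool z in F [-0.0059  0.001  -1.    ]
```

>>> carry_out(moves=[0,0,0,0,0,0,0.2,0,0,0,0,0,0,0.3,0,0,0,0,0,0,0.4,0,0,0,0,0,0,0.4,0,0,0,0,0,0,0.4,0,0,0,0,0,0,0.4,0,0,0,0,0,0,0.4,0,0,0,0,0,0,0.4])

```text
time: 12.45
tool_pos: [580.2, 16.6, 157.0]
tcp_rot: [2.883, -0.454, 0.504]
contact_force: [-0.2, 0.1, 0.1]
grip_width: 36.8
```

```bash
python3 st.py; python3 - <<'E'
from h import *
import cv2
im=capture('wrist');cv2.imwrite('pics/w4.png',im[:,:,::-1])
im=capture('scene');cv2.imwrite('pics/s4.png',cv2.resize(im[200:370,300:450,::-1],None,fx=3.5,fy=3.5))
E
```

```text
12.45 axis-frame pos [-2.8 -0.8 -9.1] F [-0.1  0.1  0.2] M [-0.01  0.25 -0.02] lidang [0.002 0.006 0.484] q [-0.13  0.34  1.94  0.13  0.35  0.89] 36.8
lid angle -1.086551035286996
tool z in F [-0.0059  0.001  -1.    ]
```

View pics/w4.png

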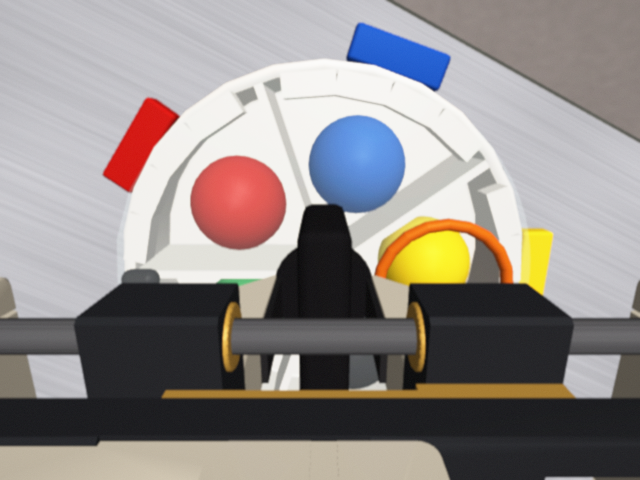

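View pics/s4.png

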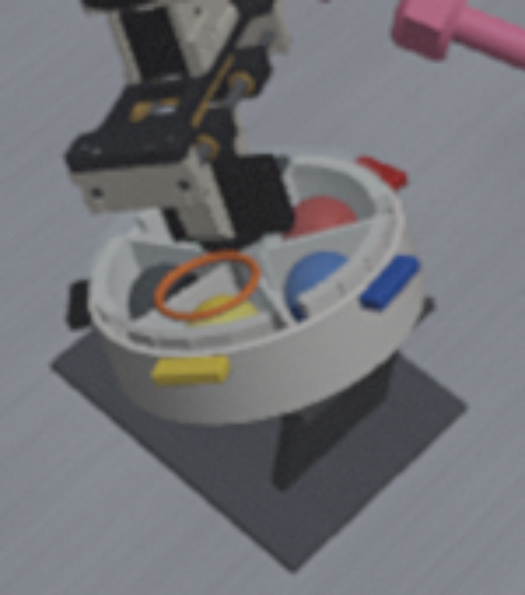

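>>> carry_out(moves=[0,0,-0.03,0,0,0,0.5,0,0,-0.08,0,0,0,0.5,0,0,-0.15,0,0,0,0.5,0,0,-0.25,0,0,0,0.5,0,0,-0.35,0,0,0,0.5,0,0,-0.45,0,0,0,0.5,0,0,-0.45,0,0,0,0.5,0,0,-0.45,0,0,0,0.5])

```text
time: 13.35
tool_pos: [490.9, 20.0, 314.9]
tcp_rot: [2.881, -0.456, 0.505]
contact_force: [0.8, 0.0, -0.4]
grip_width: 45.8
```

```bash
python3 st.py; python3 - <<'E'
from h import *
import cv2
im=capture('wrist');c=get_calibration('wrist');cv2.imwrite('pics/w5.png',cv2.resize(im[60:330,160:480,::-1],None,fx=2.2,fy=2.2))
im=capture('scene');s=get_calibration('scene');cv2.imwrite('pics/s5.png',cv2.resize(im[200:370,300:450,::-1],None,fx=3.5,fy=3.5))
v=np.load('v.npy'); F=frame(v[3])
for ang in (-1.03,-1.088,-1.15):
  for dz in (0,-4,-8.5):
    w=v.copy(); w[4]=ang; w[:3]+=F.apply([0,0,dz]); q=pts(w)['open']
    print(ang,dz,'w',((proj(c,q)-[160,60])*2.2).round(0),'scene',((proj(s,q)-[300,200])*3.5).round(0))
for n in ['yellow','blue','red']: print(n,((proj(c,pts(v)[n])-[160,60])*2.2).round(0),((proj(s,pts(v)[n])-[300,200])*3.5).round(0))
E
```

```text
13.35 axis-frame pos [ -1.3  -1.  172.4] F [ 0.5  0.1 -0.7] M [-0.02  0.37 -0.  ] lidang [0.001 0.003 0.484] q [-0.15 -0.03  1.89  0.08  0.77  0.94] 45.8
lid angle -1.0863941661886911
tool z in F [-2.9e-03  7.0e-04 -1.0e+00]
-1.03 0 w [496. 323.] scene [208. 275.]
-1.03 -4 w [494. 321.] scene [210. 280.]
-1.03 -8.5 w [493. 319.] scene [213. 287.]
-1.088 0 w [496. 330.] scene [203. 275.]
-1.088 -4 w [494. 328.] scene [205. 281.]
-1.088 -8.5 w [493. 326.] scene [208. 287.]
-1.15 0 w [495. 339.] scene [198. 276.]
-1.15 -4 w [494. 337.] scene [200. 281.]
-1.15 -8.5 w [492. 334.] scene [203. 287.]
yellow [606. 318.] [189. 368.]
blue [443.  69.] [391. 281.]
red [153. 168.] [378. 172.]
```

View pics/w5.png

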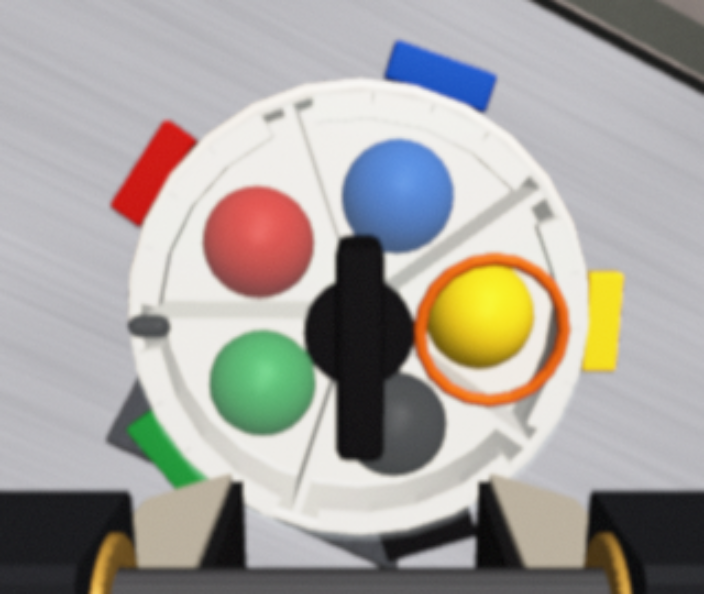

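View pics/s5.png

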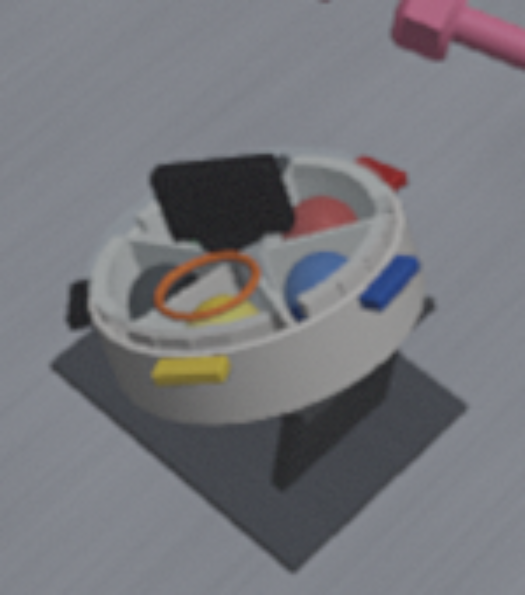

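```bash
python3 - <<'E'
from h import *
import cv2
im=capture('wrist');cv2.imwrite('pics/w6.png',cv2.resize(im[170:240,205:305,::-1],None,fx=7,fy=7,interpolation=cv2.INTER_CUBIC))
im=capture('top');cv2.imwrite('pics/t6.png',cv2.resize(im[115:230,250:370,::-1],None,fx=5,fy=5,interpolation=cv2.INTER_CUBIC))
E
```

```text
(no output)
```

View pics/w6.png

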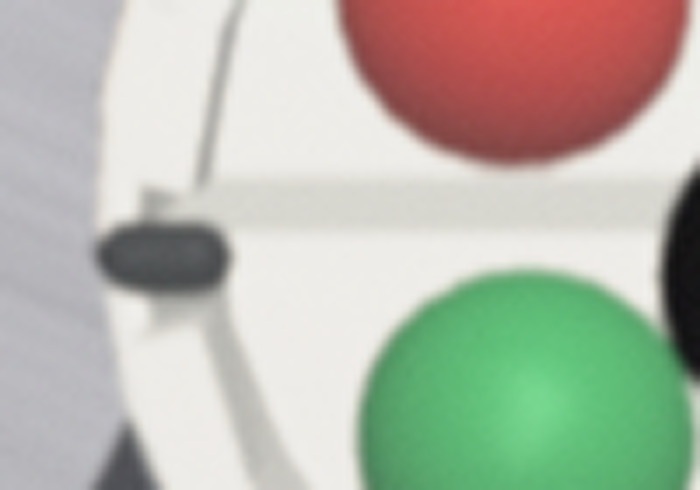

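View pics/t6.png

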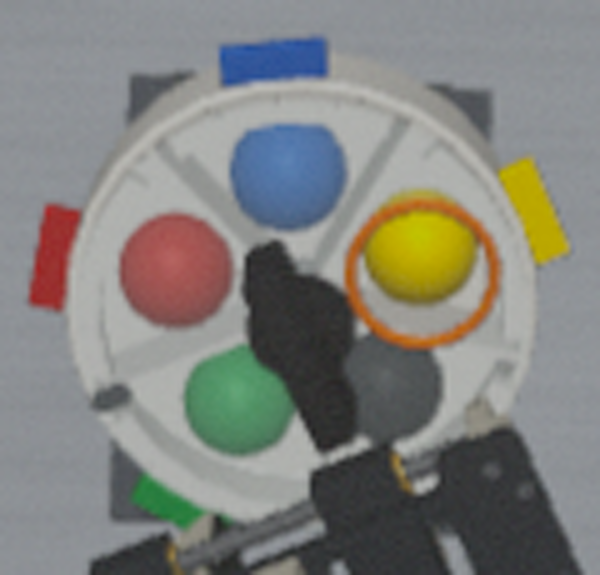

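>>> carry_out(moves=[0,0,0.05,0,0,0,0,0,0,0.1,0,0,0,0,0,0,0.16,0,0,0,0,0,0,0.22,0,0,0,0,0,0,0.26,0,0,0,0,0,0,0.3,0,0,0,0,0,0,0.32,0,0,0,0,0,0,0.32,0,0,0,0])

```text
time: 14.35
tool_pos: [553.6, 17.7, 198.6]
tcp_rot: [2.888, -0.449, 0.502]
contact_force: [-0.1, -0.3, 0.5]
grip_width: 0.8
```

```bash
python3 st.py
```

```text
14.35 axis-frame pos [-5.1 -0.8 40.3] F [ 0.2 -0.3  0.5] M [0.02 0.26 0.04] lidang [0.005 0.012 0.484] q [-0.13  0.23  1.95  0.1   0.46  0.91] 0.8
lid angle -1.0869982406149623
tool z in F [-0.0123  0.0016 -0.9999]
```

>>> carry_out(moves=[0,0,0.004,0,0,0,0,0,0,0.008,0,0,0,0,0,0,0.012,0,0,0,0,0,0,0.016,0,0,0,0,0,0,0.02,0,0,0,0,0,0,0.02,0,0,0,0,0,0,0.02,0,0,0,0,0,0,0.02,0,0,0,0])

```text
time: 15.15
tool_pos: [557.5, 17.5, 191.7]
tcp_rot: [2.887, -0.449, 0.502]
contact_force: [0.0, -0.6, 0.0]
grip_width: 0.4
```

```bash
python3 st.py
```

```text
15.15 axis-frame pos [-5.1 -0.8 32.4] F [ 0.1 -0.6 -0. ] M [0.01 0.29 0.03] lidang [0.004 0.012 0.484] q [-0.13  0.25  1.95  0.11  0.44  0.91] 0.4
lid angle -1.08699484344845
tool z in F [-0.0122  0.0015 -0.9999]
```

>>> carry_out(moves=[0,0,0.001,0,0,0,0,0,0,0.002,0,0,0,0,0,0,0.003,0,0,0,0,0,0,0.004,0,0,0,0,0,0,0.005,0,0,0,0,0,0,0.006,0,0,0,0,0,0,0.006,0,0,0,0,0,0,0.006,0,0,0,0])

```text
time: 15.95
tool_pos: [558.5, 17.6, 190.4]
tcp_rot: [2.887, -0.449, 0.502]
contact_force: [-6.6, 0.1, 9.5]
grip_width: 0.3
```

```bash
python3 st.py
```

```text
15.95 axis-frame pos [-4.9 -0.7 30.8] F [-0.9 -0.2 11.5] M [0.04 0.59 0.01] lidang [0.004 0.011 0.484] q [-0.13  0.25  1.95  0.11  0.43  0.91] 0.3
lid angle -1.0868133042321522
tool z in F [-0.0113  0.0016 -0.9999]
```

>>> carry_out(moves=[0,0,0.002,0,0,0,0,0,0,0.004,0,0,0,0,0,0,0.005,0,0,0,0,0,0,0.005,0,0,0,0,0,0,0.005,0,0,0,0,0,0,0.005,0,0,0,0,0,0,0.005,0,0,0,0,0,0,0.005,0,0,0,0])

```text
time: 16.75
tool_pos: [558.9, 17.6, 190.3]
tcp_rot: [2.886, -0.45, 0.503]
contact_force: [-15.8, -0.7, 18.4]
grip_width: -0.0
```

```bash
python3 st.py
```

```text
16.75 axis-frame pos [-4.6 -0.7 30.5] F [-4.5 -1.4 23.8] M [-0.15  1.12  0.02] lidang [0.004 0.009 0.485] q [-0.13  0.25  1.95  0.11  0.43  0.91] -0.0
lid angle -1.0862430844516395
tool z in F [-0.01    0.0015 -0.9999]
```

>>> carry_out(moves=[0,0,-0.02,0,0,0,0,0,0,-0.08,0,0,0,0,0,0,-0.16,0,0,0,0,0,0,-0.25,0,0,0,0,0,0,-0.35,0,0,0,0,0,0,-0.4,0,0,0,0,0,0,-0.4,0,0,0,0,0,0,-0.4,0,0,0,0])

```text
time: 17.55
tool_pos: [480.3, 20.6, 329.4]
tcp_rot: [2.886, -0.451, 0.503]
contact_force: [-0.5, -0.3, 0.9]
grip_width: 0.2
```

```bash
python3 st.py; python3 - <<'E'
from h import *
import cv2
im=capture('wrist');cv2.imwrite('pics/w7.png',im[:,:,::-1])
im=capture('scene');cv2.imwrite('pics/s7.png',im[:,:,::-1])
E
```

```text
17.55 axis-frame pos [ -3.2  -0.9 190.3] F [-0.  -0.3  1. ] M [-0.01  0.35 -0.01] lidang [0.004 0.009 0.485] q [-0.15 -0.06  1.88  0.08  0.82  0.94] 0.2
lid angle -1.0862480832380923
tool z in F [-0.0098  0.0014 -1.    ]
```

View pics/w7.png

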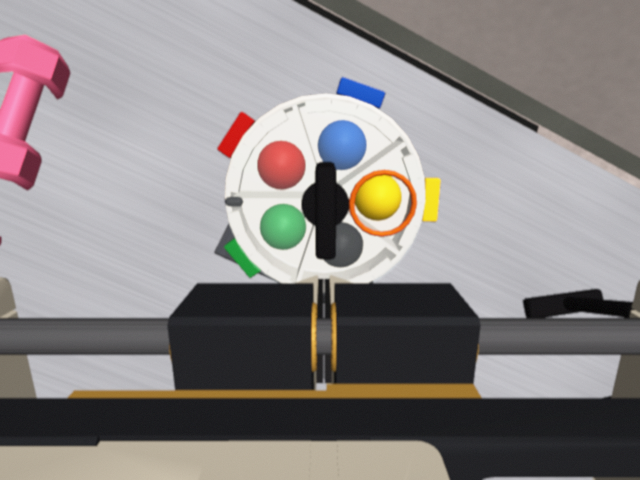

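View pics/s7.png

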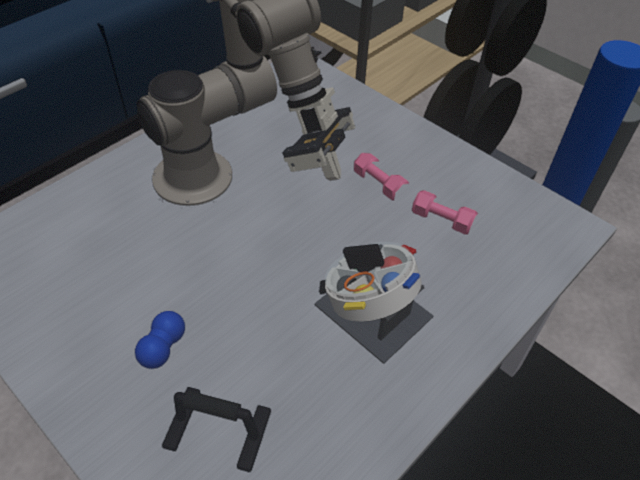

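The wrist view shows the opening at (382,203) around the yellow ball at (378,198), and the key at (233,202) in its notch. In the scene view the bystanders stand where they did, so I'm handing in.

```bash
python3 -c "
from plant import *;print(close_job())"
```

```text
the job is handed in; nothing more can be done
None
```

The lid's orange-rimmed opening now lies over the yellow ball's compartment, with the lid down in its notch there. I handed the job in at about 17.7 s.

- **Moves:** I gripped the bar handle and lifted the lid about 4.6 mm off the crown. I turned it about 1.89 rad clockwise in one grip, then lowered it and let go. The arm is clear of everything.
- **Turn check:** The wrist picture shows the key centred in its notch and the opening around the yellow ball.
- **Seating check:** I pressed the handle with shut fingers. Going from 11 N to 24 N moved it only 0.3 mm, so the lid is on its stop.
- **Bystanders:** By eye, the dumbbells, peanut ball and push-up handle stand where they did in the scene picture.
- **Disagreement:** The arm's travel and the pictures put the drop from the crown at about 6 to 7 mm, not 8.5 mm. The press test instead put the lid about 9 mm below its starting height. I think this is grip slip and about 2 mm of camera error, and I took the firm stop as the deciding check.

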